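# Weigh out a mill charge on the spring pan

### The job

First clear the check weights off the spring scale's pan, standing each upright in its own compartment of the weight tray (the one with a disc of its size). Then tip the grinding balls from both scoops into the pan, so that all of them lie in it and their weight alone brings it down onto its stops, and stand both emptied scoops upright back on the scoop tray. Leave the jar and the dish where they stand.

Things in the scene. Friction and masses are not known exactly. Their poses are not given: they have to be found in the camera images.
- scale: spring-hung pan scale, fixed to the bench: white base plate 255 x 150 mm, 20 mm thick, with a column 149 mm high on its far side (local +x, from x = +93 to +155 mm, 110 mm wide). Origin: on the bench right under the pan's centre; z up
- pan (a joint): how far the pan has sunk, m: 0 = up and empty, 0.025 = resting on its two rubber stops. The springs hold it up to about 2.8 N of load (some 285 g), then it sinks, and at about 3.15 N (some 320 g) it lands on the stops
- pan_in (a point): centre of the pan's inner floor (moves down with the pan; 85 mm above the bench when up). Square steel pan 176 x 176 mm outside, walls 3 mm thick and 35 mm high above the floor, open on top; x and y run parallel to its walls
- scoop_tray: grey plastic tray fixed to the bench, 200 mm (x) x 230 mm (y), floor 4 mm thick, rim 10 mm high from the bench and 4 mm thick, on which both scoops stand at the start. Origin: centre of its underside
- reagent_jar: bystander: brown jar, 56 mm diameter, 90 mm high, loose; a white tube rack (70 x 150 mm, 52 mm high, fixed) stands between it and the dish, nearest the robot. Origin: centre of its underside
- petri_dish: bystander: covered clear dish, 94 mm diameter, 26 mm high, loose. Origin: centre of its underside
- weight_small: small aluminium check weight, about 52 g: upright disc 32 mm in diameter and 18 mm high with a black grip stem 22 mm in diameter on top, from 18 to 72 mm height; starts on the pan if present. Origin: centre of its underside, z along the axis to the stem
- slot_small (a point): centre of the floor of the small weight's own compartment (48 mm wide), 4 mm above the bench, x and y along the tray's sides. The white tray, fixed, is 90 mm (x) x 200 mm (y), its walls 5 mm thick and 14 mm high from the bench; compartments small, medium, large in a row towards +y, each 80 mm long in x, with a grey disc of its weight's diameter on the floor
- weight_medium: medium aluminium check weight, about 87 g: upright disc 44 mm in diameter and 18 mm high with a black grip stem 22 mm in diameter on top, from 18 to 72 mm height; starts on the pan if present. Origin: centre of its underside, z along the axis to the stem
- slot_medium (a point): centre of the floor of the medium weight's own compartment (60 mm wide), 4 mm above the bench, x and y along the tray's sides. The white tray, fixed, is 90 mm (x) x 200 mm (y), its walls 5 mm thick and 14 mm high from the bench; compartments small, medium, large in a row towards +y, each 80 mm long in x, with a grey disc of its weight's diameter on the floor
- weight_large: large aluminium check weight, about 132 g: upright disc 56 mm in diameter and 18 mm high with a black grip stem 22 mm in diameter on top, from 18 to 72 mm height; starts on the pan if present. Origin: centre of its underside, z along the axis to the stem
- slot_large (a point): centre of the floor of the large weight's own compartment (72 mm wide), 4 mm above the bench, x and y along the tray's sides. The white tray, fixed, is 90 mm (x) x 200 mm (y), its walls 5 mm thick and 14 mm high from the bench; compartments small, medium, large in a row towards +y, each 80 mm long in x, with a grey disc of its weight's diameter on the floor
- scoop_a: open-fronted aluminium scoop, about 150 g, 115 mm long (x = -55 to +60 mm), 72 wide (y), walls 32 mm high; balls 1 to 4, those present, start loose at its back. Nose at -x: floor level (3 mm thick) from the back to x = -5 mm, then ramps up 15 degrees to a lip at x = -55 mm, 16 mm high. Tipped nose down 45 degrees, the balls roll out over the lip. Origin: centre of underside, z up
- scoop_a_handle (a point): grip point of that scoop's stirrup handle, on its mid-plane, 12 mm behind the origin (+x) and 61 mm above the underside: middle of a black crossbar along y, 72 mm long, 16 mm thick (x = +4 to +20 mm), 22 mm high (50 to 72 mm above the underside), carried by a strap at each side wall; grip it across x
- scoop_b: open-fronted aluminium scoop, about 150 g, 115 mm long (x = -55 to +60 mm), 72 wide (y), walls 32 mm high; balls 5 to 8, those present, start loose at its back. Nose at -x: floor level (3 mm thick) from the back to x = -5 mm, then ramps up 15 degrees to a lip at x = -55 mm, 16 mm high. Tipped nose down 45 degrees, the balls roll out over the lip. Origin: centre of underside, z up
- scoop_b_handle (a point): grip point of that scoop's stirrup handle, on its mid-plane, 12 mm behind the origin (+x) and 61 mm above the underside: middle of a black crossbar along y, 72 mm long, 16 mm thick (x = +4 to +20 mm), 22 mm high (50 to 72 mm above the underside), carried by a strap at each side wall; grip it across x
- ball1_center (a point): centre of steel grinding ball 1, 24 mm diameter, 57 g; starts in scoop a if present
- ball2_center (a point): centre of steel grinding ball 2, 24 mm diameter, 57 g; starts in scoop a if present
- ball3_center (a point): centre of steel grinding ball 3, 24 mm diameter, 57 g; starts in scoop a if present
- ball4_center (a point): centre of steel grinding ball 4, 24 mm diameter, 57 g; starts in scoop a if present
- ball5_center (a point): centre of steel grinding ball 5, 24 mm diameter, 57 g; starts in scoop b if present
- ball6_center (a point): centre of steel grinding ball 6, 24 mm diameter, 57 g; starts in scoop b if present
- ball7_center (a point): centre of steel grinding ball 7, 24 mm diameter, 57 g; starts in scoop b if present
- ball8_center (a point): centre of steel grinding ball 8, 24 mm diameter, 57 g; starts in scoop b if present

How it is judged:
By the outcome, as a careful person would: the job done as asked, in the order asked, and still so for the second after the job is handed in, with the robot touching nothing.
Of weight_small, weight_medium, weight_large only 2 to 3 are there at a start; the rules pass over those that are not, and their reading is None.
Of ball1, ball2, ball3, ball4, ball5, ball6, ball7, ball8 only 6 to 8 are there at a start; the rules pass over those that are not, and their reading is None.
At some moment in a run one of weight_small, weight_medium, weight_large may be knocked a few centimetres aside while the robot is not near it.
It also fails if it takes over 210 s, if anything falls off the work surface, if the arm or the gripper's body presses on something with over 40 N, if the wrist force passes 120 N, or if a joint passes its speed limit or range.

### The arm

A 6-joint arm with a two-finger parallel gripper is mounted at the origin on the work surface. World frame = base frame: x ahead of the robot, y to its left, z up, the work surface at z = 0. Lengths are in mm, angles in rad, forces in N, time in s.
With the tool pointing down it reaches from about 325 to 875 mm from the base axis. Payload 4.4 kg.
Tool frame: the origin (TCP) lies on the centre line of the jaws, within the pads' length; the fingertips stand ahead of it and the grasp point (between the pads) lies 6 mm ahead of it (ctrl.tcp_to_tips is the z of the fingertips in the tool frame, in mm); z points along the fingers, y is the direction in which the jaws open and shut (so a half turn about z gives the same grasp; the last joint's range is limited). The gripper opens to 85 mm and grips with 20 to 120 N. Pads are 22 mm wide; open, the fingers measure 114 mm over their backs; the gripper's body (76 mm by 85 mm) begins 54 mm behind the grasp point. The pads swing forward as they close: fully open they stand 13 mm farther back than shut.
Start: joints at [-1.349, 0.207, 1.542, -0, 1.393, -0.15], TCP at [209.417, -535.511, 256.282] pointing down, gripper open.
Joint ranges: [-2.73, 2.73], [-0.86, 2.22], [0.23, 2.46], [-1.11, 4.25], [0.08, 2.63], [-2.82, 2.82]. Speed limits (rad/s): [2.79, 2.79, 3.14, 3.14, 3.14, 3.14].

### API

Orientations are given as a 3x3 rotation matrix whose columns are the frame's x, y, z axes.
In Python, from plant import ctrl, sensors, optics gives the robot as it stands. Calls block until the motion is done:
- ctrl.move_ptp(position, orientation): joint-space move of the TCP to a pose.
- ctrl.move_l(position, rot=None, vel=150, threshold=None): straight line of the TCP; rot=None keeps the orientation; vel is the mean speed in mm/s. With threshold (N) it stops when the force on the tool has changed by that much, and returns True; else False.
- ctrl.set_joints(angles): joint-space move.
- ctrl.gripper_to(opening, force=None): finger opening in mm; force is the grip in N (None keeps the last); returns when the fingers have stopped.
- ctrl.hold(seconds).
- ctrl.solve_ik(position, orientation): joint angles nearest the present ones, or None.
- sensors.read_state(): the state.
- optics.grab_frame(name): name is "scene" or "top"; returns (picture, depth): 384x512x3 uint8, red, green, blue; 384x512 float32, mm along the optical axis (not along the pixel's ray), 0 where there is no reading.
- optics.camera_params(name): a dict with "mtx" (3x3 intrinsics, pixels), "R" (3x3) and "t" (3): a world point X has camera coordinates R X + t. Camera axes: x right, y down, z forward; pixel columns grow to the right and rows downward; lengths in mm; the calibration is good to about 2 mm. A picture is of the moment at which its call begins. camera_params takes no time and is no camera call.
A pose or a line that the arm cannot do raises ctrl.MotionError and nothing moves.
- ctrl.finish_job(): hands the job in, once; it reports no verdict.
The state is a dict: "t": time; "q": joint angles; "qvel": joint speeds; "tau": joint torques, N m; "eef_pos": TCP position; "eef_rot": TCP orientation; "force": force on the tool from outside, world axes, zero at the start; "wrist_torque": the same for the moment, N m; "grip_width": finger opening in mm.
Only numpy, scipy, OpenCV 4.12 (cv2) and the standard library are available. Lean on these libraries where they do the work, as an engineer would, in place of code of your own. Each camera call takes 0.05 s, during which the arm holds its last target. There are 200 camera calls.

## Working session

There is one attempt and no reset: what is moved stays moved. The work goes in short steps, each a Python script; the robot and the scene stay as the last script left them, time stands still between calls to the robot, and variables do not carry over. Pictures are saved under pics/ and viewed, about 12 in all and at most 16, crops included, and the job is handed in when it is done.

```bash
ls; mkdir -p pics; python3 - <<'E'
from plant import ctrl, sensors, optics
import cv2, numpy as np
for n in("scene","top"):
    im,d=optics.grab_frame(n); cv2.imwrite(f"pics/{n}0.png",cv2.resize(im[:,:,::-1],(800,600)))
    np.savez(f"{n}0.npz",im=im,d=d)
    p=optics.camera_params(n); print(n,p, "cam pos",-p["R"].T@p["t"])
print(ctrl.tcp_to_tips, sensors.read_state())
E
```

```text
pics
scene {'mtx': array([[415.54414588,   0.        , 256.69303274],
       [  0.        , 415.54414588, 198.40122787],
       [  0.        ,   0.        ,   1.        ]]), 'R': array([[-0.75115085,  0.65986911,  0.01857852],
       [ 0.4490099 ,  0.5313485 , -0.71837238],
       [-0.48390341, -0.53126409, -0.69541064]]), 't': array([ 357.83080288, -134.260938  , 1331.82066638])} cam pos [973.54196682 542.76634252 823.06494678]
top {'mtx': array([[470.33420214,   0.        , 259.52281957],
       [  0.        , 470.33420214, 194.25667564],
       [  0.        ,   0.        ,   1.        ]]), 'R': array([[ 0.01885685, -0.99972173, -0.01417299],
       [-0.98794388, -0.01645236, -0.15393575],
       [ 0.15365973,  0.01690486, -0.98797921]]), 't': array([   4.46857637,  461.61644772, 1447.96869645])} cam pos [ 233.47239423  -12.41569933 1501.68556976]
25.0 {'t': 0.1, 'q': array([-1.34854810e+00,  2.07352204e-01,  1.54281127e+00, -2.76164695e-05,
        1.39350983e+00, -1.50512829e-01]), 'qvel': array([-0.00014466, -0.00048067, -0.0034146 , -0.00089821,  0.00124906,
       -0.00058571]), 'tau': array([-7.46781188e-04, -3.84093225e+01, -2.92547643e+01, -2.79378901e-04,
        4.92888037e-03, -6.80513512e-07]), 'eef_pos': array([ 209.24202148, -534.89623903,  255.2318498 ]), 'eef_rot': array([[ 9.31323639e-01,  3.64192316e-01, -4.85139590e-04],
       [ 3.64192528e-01, -9.31321485e-01,  2.02348871e-03],
       [ 2.85118118e-04, -2.06120709e-03, -9.99997835e-01]]), 'force': array([ 0.0158094 ,  0.41651659, -0.47157312]), 'wrist_torque': array([-0.04496082,  0.04860997,  0.01672225]), 'grip_width': 85.58732566198333}
```

View pics/scene0.png

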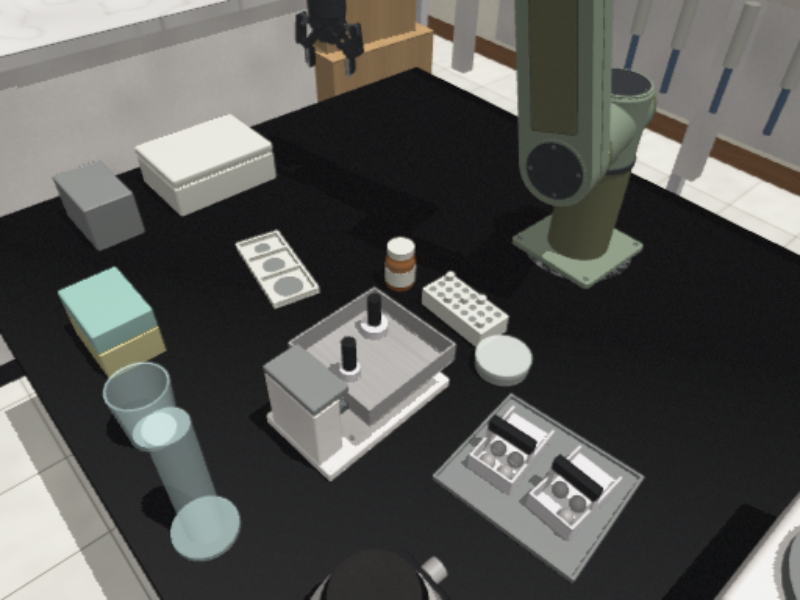

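View pics/top0.png

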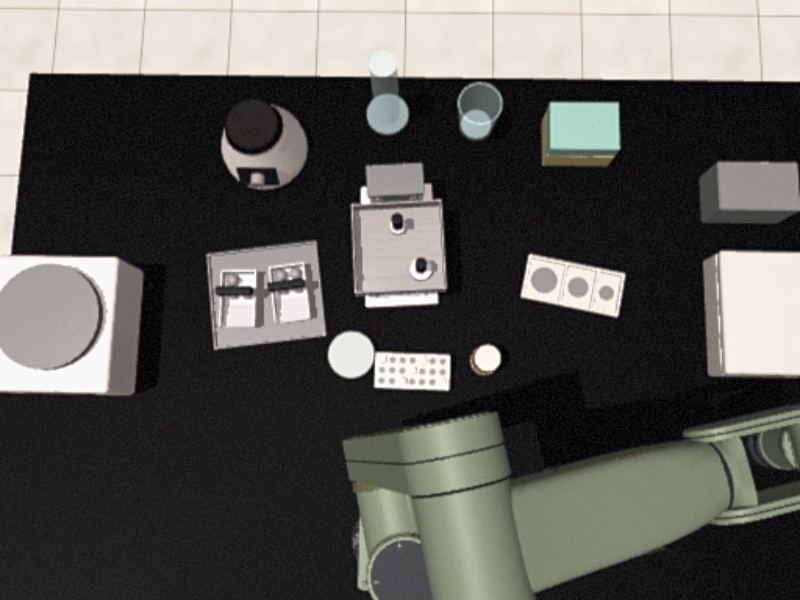

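```bash
cat > vis.py <<'E'
import numpy as np, cv2
from plant import optics
def cloud(n,f=None):
    im,d=f if f is not None else optics.grab_frame(n)
    p=optics.camera_params(n); K=p["mtx"]
    v,u=np.mgrid[:384,:512]
    c=np.stack([(u-K[0,2])/K[0,0]*d,(v-K[1,2])/K[1,1]*d,d],-1)
    w=(c-p["t"])@p["R"]; w[d==0]=np.nan
    return im,w
def ortho(n,im,h,x0,x1,y0,y1,s=1.0):
    """image at plane z=h; row = (x1-x)*s, col=(y1-y)*s"""
    p=optics.camera_params(n)
    P=p["mtx"]@np.c_[p["R"],p["t"]]
    H=np.c_[P[:,0],P[:,1],P[:,2]*h+P[:,3]]
    A=np.array([[0,-1/s,x1],[-1/s,0,y1],[0,0,1]])
    return cv2.warpPerspective(im,np.linalg.inv(H@A),(int((y1-y0)*s),int((x1-x0)*s)),flags=cv2.INTER_LINEAR)
def rect(mask_pts):
    (c,s,a)=cv2.minAreaRect(np.float32(mask_pts)); return np.round(c,1),np.round(s,1),round(a,2)
E
python3 - <<'E'
from vis import *
W={}
for n in("top","scene"):
    f=np.load(n+"0.npz"); im,w=cloud(n,(f["im"],f["d"])); W[n]=(im,w)
    bench=w[(abs(w[...,2])<15)&(w[...,0]>250)&(w[...,0]<900)]
    z=w[...,2]; g=im.astype(int).sum(-1)
    print(n,"bench z",np.nanmedian(bench[:,2]))
    R=lambda x0,x1,y0,y1,z0,z1:(w[...,0]>x0)&(w[...,0]<x1)&(w[...,1]>y0)&(w[...,1]<y1)&(z>z0)&(z<z1)
    # stems: dark, above pan
    m=R(350,800,-150,200,150,166)&(g<200)
    k,l,st,ce=cv2.connectedComponentsWithStats(m.astype(np.uint8))
    for i in range(1,k):
        if st[i,4]>8: q=w[l==i]; print(" stem",st[i,4],np.round(q.mean(0),1),np.round(np.median(q,0),1),np.ptp(q,axis=0).round(1))
    m=R(350,800,100,500,60,90)&(g<200)
    k,l,st,ce=cv2.connectedComponentsWithStats(m.astype(np.uint8))
    for i in range(1,k):
        if st[i,4]>20: q=w[l==i]; print(" bar",st[i,4],rect(q[:,:2]),np.median(q[:,2]).round(1))
    m=R(350,800,-150,200,112,126); print(" panrim",m.sum(),rect(w[m][:,:2]))
    m=R(350,800,-150,200,160,185); print(" column",m.sum(),rect(w[m][:,:2]),np.median(w[m][:,2]) if m.any() else 0)
    m=R(300,800,-450,-170,2,24)&(g>250); print(" wtray",m.sum(),rect(w[m][:,:2]))
    m=R(300,800,150,520,1,20)&(g>200); print(" stray",m.sum(),rect(w[m][:,:2]))
    m=R(200,800,-150,0,80,100); print(" jar",m.sum(),np.median(w[m],0).round(1))
    m=R(200,500,50,220,20,32); print(" dish",m.sum(),np.median(w[m],0).round(1))
im=W["top"][0]
cv2.imwrite("pics/c1.png",cv2.resize(im[95:245,125:410],None,fx=2.8,fy=2.8,interpolation=cv2.INTER_CUBIC)[:,:,::-1])
im=W["scene"][0]
cv2.imwrite("pics/c2.png",cv2.resize(im[180:350,150:415],None,fx=3,fy=3,interpolation=cv2.INTER_CUBIC)[:,:,::-1])
E
```

```text
top bench z -0.8960033684195268
 stem 37 [604.7  30.5 155.8] [604.1  30.  155.9] [18.8 17.9 10.4]
 stem 35 [519.6 -16.6 156.1] [520.9 -15.7 155.8] [19.5 14.8 10.3]
 bar 116 (array([719. , 319.4]), array([15.9, 78.3]), 2.96) 74.2
 bar 124 (array([490. , 251.3]), array([17.1, 71.2]), 11.11) 74.1
 bar 118 (array([477. , 353.1]), array([17.1, 70.1]), 1.51) 75.2
 panrim 316 (array([565.1,  28.8]), array([185.3, 176.1]), 3.88)
 column 5 (array([556.2,  12.2]), array([106.3,  12.5]), 36.31) 160.52269548547017
 wtray 1319 (array([ 558.7, -331.4]), array([223.4, 442.5]), 78.04)
 stray 2971 (array([548.1, 308.5]), array([496.3, 248.2]), 9.24)
 jar 934 [562.2 -34.8  84.9]
 dish 696 [360.6 120.1  25. ]
scene bench z -0.7320750515480214
 stem 52 [524.1 -13.2 155.1] [524.1 -13.2 155.5] [21.3 18.5  8. ]
 stem 58 [609.5  33.8 155.2] [609.1  34.4 155.5] [19.6 19.1  8.1]
 bar 301 (array([494.7, 253.6]), array([17.8, 70.5]), 7.19) 73.9
 bar 352 (array([480.5, 355.4]), array([18. , 71.3]), 1.75) 74.0
 bar 153 (array([725.1, 321.1]), array([79.6, 13.1]), 88.69) 80.6
 panrim 845 (array([596.7,  31. ]), array([245.9, 179.6]), 4.66)
 column 0 (array([0., 0.]), array([0., 0.]), 0.0) 0
 wtray 1244 (array([ 624.5, -344.8]), array([205.8, 324.5]), 81.5)
 stray 5965 (array([499.3, 294.2]), array([347.2, 254.9]), 8.23)
 jar 1044 [555.6 -41.7  84.9]
 dish 909 [362.7 120.2  25. ]
```

View pics/c1.png

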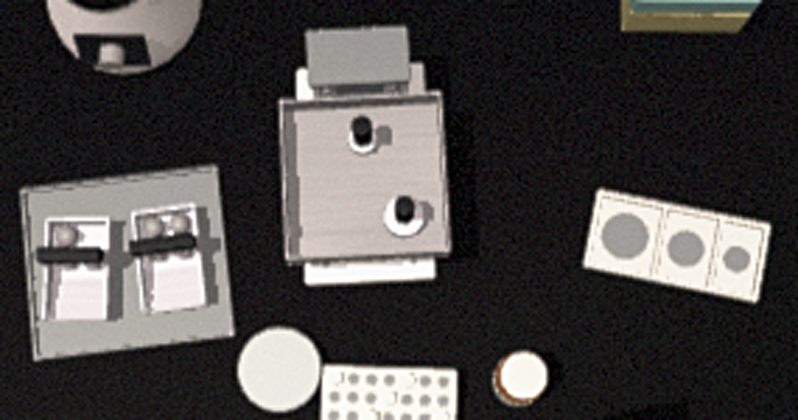

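View pics/c2.png

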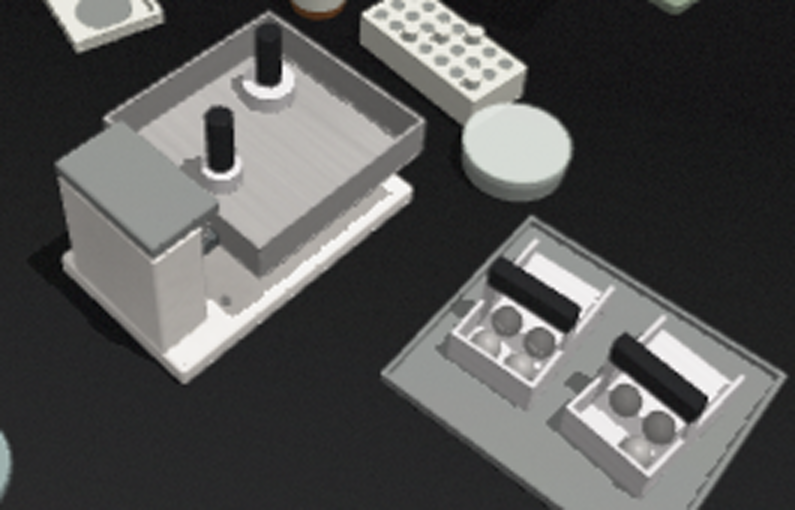

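```bash
cat >> vis.py <<'E'
from scipy.optimize import least_squares
def box_fit(P,hx,hy,c0,a0):
    """fit rectangle outline (half sizes hx,hy) to 2D points; robust"""
    def r(p):
        c,s=np.cos(p[2]),np.sin(p[2]); d=P-p[:2]
        qx=abs(d@[c,s])-hx; qy=abs(d@[-s,c])-hy
        return np.hypot(np.maximum(qx,0),np.maximum(qy,0))+np.minimum(np.maximum(qx,qy),0)
    o=least_squares(r,[*c0,a0],loss="cauchy",f_scale=2.); return o.x[0],o.x[1],np.degrees(o.x[2]),np.median(abs(r(o.x)))
def bar_fit(w,im,x,y,zmin=72.5):
    m=(np.hypot(w[...,0]-x,w[...,1]-y)<48)&(w[...,2]>zmin)&(w[...,2]<82)&(im.astype(int).sum(-1)<200)
    q=w[m][:,:2]; c,s,a=cv2.minAreaRect(np.float32(q))
    vx,vy=cv2.fitLine(np.float32(q),cv2.DIST_HUBER,0,.01,.01)[:2].ravel()
    if vy<0: vx,vy=-vx,-vy
    return np.round(c,1),np.round(q.mean(0),1),np.round(s,1),np.degrees(np.arctan2(-vx,vy)).round(2)
def stems(w,im,ztop,box):
    m=(w[...,2]>ztop-3)&(w[...,2]<ztop+3)&(im.astype(int).sum(-1)<220)&(w[...,0]>box[0])&(w[...,0]<box[1])&(w[...,1]>box[2])&(w[...,1]<box[3])
    k,l,st,_=cv2.connectedComponentsWithStats(m.astype(np.uint8))
    return [np.round(w[l==i].mean(0),1) for i in range(1,k) if st[i,4]>8]
def discs(n,im,z=4,box=(420,640,-460,-200)):
    o=ortho(n,im,z,*box,s=2.); g=o.astype(int).sum(-1)
    wm=cv2.morphologyEx((g>300).astype(np.uint8),cv2.MORPH_CLOSE,np.ones((3,3)))
    k,l,st,_=cv2.connectedComponentsWithStats(wm)
    i=1+np.argmax(st[1:,4]); cn,_=cv2.findContours((l==i).astype(np.uint8),cv2.RETR_EXTERNAL,cv2.CHAIN_APPROX_NONE)
    (c,s,a)=cv2.minAreaRect(cn[0]); print(n,"tray",(box[1]-c[1]/2).__round__(1),(box[3]-c[0]/2).__round__(1),np.array(s)/2,a)
    ins=np.zeros_like(wm); cv2.drawContours(ins,cn,0,1,-1); ins=cv2.erode(ins,np.ones((17,17)))
    t=np.median(g[ins>0]); gm=((g<t*.8)&(ins>0)).astype(np.uint8); gm=cv2.morphologyEx(gm,cv2.MORPH_OPEN,np.ones((9,9)))
    k,l,st,ce=cv2.connectedComponentsWithStats(gm)
    return [(round(box[1]-ce[i,1]/2,1),round(box[3]-ce[i,0]/2,1),round(np.sqrt(st[i,4]*4/np.pi)/2,1)) for i in range(1,k) if st[i,4]>500]
E
python3 - <<'E'
from vis import *
for n in("top","scene"):
    f=np.load(n+"0.npz"); im,w=cloud(n,(f["im"],f["d"]))
    print(n,"stems",stems(w,im,157,(450,660,-80,130)))
    for x,y in((492,252),(479,354)): print(" bar",bar_fit(w,im,x,y))
    z=w[...,2]; m=(z>115)&(z<123)&(w[...,0]>440)&(w[...,0]<655)&(w[...,1]>-90)&(w[...,1]<150)
    print(" pan",box_fit(w[m][:,:2],86.5,86.5,(565,29),.03),m.sum())
    m=(z>146)&(z<153)&(w[...,0]>640)&(w[...,0]<760)&(w[...,1]>-60)&(w[...,1]<130); print(" col",m.sum(),rect(w[m][:,:2]),np.median(w[m][:,2]))
    print(" discs",discs(n,im))
    m=(z>7)&(z<12.5)&(w[...,0]>340)&(w[...,0]<640)&(w[...,1]>150)&(w[...,1]<450); print(" stray",box_fit(w[m][:,:2],98,113,(492,303),.1),m.sum())
    m=(abs(z-90)<4)&(w[...,0]<420)&(w[...,1]<0)&(w[...,1]>-150)&(w[...,0]>200); print(" jar",w[m].mean(0).round(1))
    m=(abs(z-26)<3)&(w[...,0]<420)&(w[...,1]<220)&(w[...,1]>70)&(w[...,0]>200); print(" dish",rect(w[m][:,:2]))
E
```

```text
top stems [array([605.3,  30.2, 157.1]), array([518.2, -16.4, 156.7])]
 bar (array([490.4, 250.9]), array([490.7, 249.7]), array([15.5, 70.3]), np.float32(9.31))
 bar (array([476.9, 353.5]), array([476.7, 352.2]), array([16.7, 69.3]), np.float32(-1.41))
 pan (np.float64(560.9878040454699), np.float64(28.493332483045798), np.float64(3.9686731434095006), np.float64(0.9725020812194742)) 247
 col 499 (array([684.1,  37.1]), array([ 62.3, 109.6]), 4.13) 148.4653097125255
top tray 511.8 -330.6 [205.41213989  96.77220154] 11.03247356414795
 discs [(np.float64(521.6), np.float64(-271.0), np.float64(52.7)), (np.float64(507.9), np.float64(-340.6), np.float64(40.7)), (np.float64(496.7), np.float64(-398.5), np.float64(29.2))]
 stray (np.float64(480.1859109099829), np.float64(303.27621161641713), np.float64(8.12746620235939), np.float64(24.58759624910138)) 833
 jar [ 350.4 -137.2   89.3]
 dish (array([357.3, 121.2]), array([92.4, 90.7]), 46.76)
scene stems [array([523.9, -14.1, 155.9]), array([609. ,  33.2, 155.9])]
 bar (array([494.7, 253.6]), array([494.9, 253.1]), array([17.8, 70.5]), np.float
[... 160 characters left out ...]
530007), np.float64(3.9572362878450544), np.float64(1.1167716855461407)) 479
 col 1082 (array([687.8,  37.8]), array([ 61.8, 110.3]), 4.11) 147.96452062283527
scene tray 507.8 -333.0 [220.01229858  96.78572845] 11.126684188842773
 discs [(np.float64(539.5), np.float64(-235.7), np.float64(19.7)), (np.float64(521.7), np.float64(-271.9), np.float64(43.7)), (np.float64(508.5), np.float64(-341.6), np.float64(31.8)), (np.float64(497.4), np.float64(-400.8), np.float64(18.8))]
 stray (np.float64(483.0972157706647), np.float64(303.90772038017667), np.float64(7.979235316737683), np.float64(1.8430338797488872)) 1031
 jar [ 354.7 -137.2   88.6]
 dish (array([358.5, 112.8]), array([112.5,  93.5]), 72.51)
```

```bash
cat > mv.py <<'E'
import numpy as np
from plant import ctrl, sensors
from scipy.spatial.transform import Rotation as Ro
rz=lambda d:Ro.from_euler("z",d,degrees=True).as_matrix()
ry=lambda d:Ro.from_euler("y",d,degrees=True).as_matrix()
D0=np.array([[0,1,0],[1,0,0],[0,0,-1.]])
def srot(yaw,th=0,flip=False):
    """tool orientation for a scoop of yaw (deg), nose down th; jaws along scoop x"""
    return rz(yaw)@ry(-th)@D0@(np.diag([-1,-1,1.]) if flip else np.eye(3))
def tcp(g,R): return np.asarray(g,float)-6*R[:,2]
PAN=np.array([562.5,28.8]); PYAW=4.0
SMALL=(607.2,31.7); MED=(521,-15.2); SLOT_S=(497,-399.7); SLOT_M=(508.2,-341.1)
SC={1:((492.7,252.0),9.2),2:((478.9,354.4),-0.5)}
LIPX=-28.
def pour(th,lipz,yaw=PYAW,lipx=LIPX):
    """handle grip point so that the lip is at pan-local lipx, height lipz"""
    v=rz(yaw)@ry(-th)@np.array([67,0,45.])
    lip=np.r_[PAN+(rz(PYAW)@[lipx,0,0])[:2],lipz]
    return lip+v
E
python3 - <<'E'
from mv import *
from plant import ctrl
for flip in(False,True):
    for nm,g,R in [("s1",(492.7,252,65),srot(9.2,0,flip)),("s2",(479,354.4,65),srot(-.5,0,flip)),("s2up",(479,354.4,260),srot(-.5,-10,flip))]+[(f"p{t}",pour(t,z),srot(4,t,flip)) for t,z in((-10,170),(0,155),(20,140),(45,135),(55,135))]+[
      ("small",(*SMALL,141),srot(90,0,flip)),("slotS",(*SLOT_S,61),srot(-11,0,flip)),("small4",(*SMALL,141),srot(4,0,flip))]:
        q=ctrl.solve_ik(tcp(g,R),R); print(flip,nm,np.round(g,0),None if q is None else np.round(q,2))
E
```

```text
False s1 [493. 252.  65.] [ 0.32  0.38  1.74 -0.    1.02  0.16]
False s2 [479. 354.  65.] [ 0.49  0.46  1.63 -0.    1.05  0.5 ]
False s2up [479. 354. 260.] [0.45 0.33 1.37 0.08 1.59 0.46]
False p-10 [608.  32. 203.] [-0.08  0.43  1.37 -0.03  1.52 -0.14]
False p0 [601.  32. 200.] [-0.09  0.31  1.52 -0.    1.31 -0.16]
False p20 [582.  30. 205.] [-0.13  0.07  1.83  0.09  0.9  -0.24]
False p45 [550.  28. 214.] [-0.22 -0.17  2.2   0.54  0.4  -0.71]
False p55 [536.  27. 216.] [-0.26 -0.21  2.33  1.27  0.29 -1.45]
False small [607.  32. 141.] [-0.09  0.38  1.56 -0.    1.2  -1.66]
False slotS [ 497. -400.   61.] [-0.81  0.54  1.52 -0.    1.09 -0.62]
False small4 [607.  32. 141.] [-0.09  0.38  1.56 -0.    1.2  -0.16]
True s1 [493. 252.  65.] None
True s2 [479. 354.  65.] [ 0.49  0.46  1.63 -0.    1.05 -2.64]
True s2up [479. 354. 260.] [ 0.45  0.33  1.37  0.08  1.59 -2.68]
True p-10 [608.  32. 203.] None
True p0 [601.  32. 200.] None
True p20 [582.  30. 205.] None
True p45 [550.  28. 214.] [-0.22 -0.17  2.2   0.54  0.4   2.43]
True p55 [536.  27. 216.] [-0.26 -0.21  2.33  1.27  0.29  1.69]
True small [607.  32. 141.] [-0.09  0.38  1.56 -0.    1.2   1.48]
True slotS [ 497. -400.   61.] [-0.81  0.54  1.52 -0.    1.09  2.52]
True small4 [607.  32. 141.] None
```

```bash
cat > w1.py <<'E'
from mv import *; from vis import *
import sys
def st():
    s=sensors.read_state(); print("t",round(s["t"],1),"tcp",s["eef_pos"].round(1),"F",s["force"].round(1),"w",round(s["grip_width"],1))
def look():
    im,w=cloud("scene"); return [s+[-2,-1.5,1] for s in stems(w,im,157,(450,660,-80,130))]
def weight(src,dst,yp,yd):
    s=min(look(),key=lambda q:np.hypot(*(q[:2]-src))); print("seen",s)
    src=s[:2]
    R=srot(yp); ctrl.gripper_to(60,40)
    ctrl.move_ptp(tcp((*src,240),R),R); ctrl.move_l(tcp((*src,141),R),vel=120); st()
    ctrl.gripper_to(10,40); st()
    ctrl.move_l(tcp((*src,240),R),vel=150); st()
    R=srot(yd); ctrl.move_l(tcp((*dst,240),R),R,vel=250); ctrl.move_l(tcp((*dst,75),R),vel=150)
    print(ctrl.move_l(tcp((*dst,56),R),vel=20,threshold=2.5)); st()
    ctrl.gripper_to(55); ctrl.move_l(tcp((*dst,200),R),vel=150); st()
E
python3 - <<'E'
from w1 import *
weight(SMALL,SLOT_S,90,79)
E
```

```text
seen [606.9  31.4 157.2]
t 4.0 tcp [607.7  31.3 148. ] F [ 0.2 -0.6 -0. ] w 59.9
t 4.4 tcp [607.4  31.4 147.7] F [-0.9  0.4  1.2] w 20.9
t 5.2 tcp [606.1  31.5 244.7] F [ 0.5  0.3 -0.8] w 21.3
True
t 9.1 tcp [ 496.8 -399.6   66.9] F [-0.6 -0.2  4.2] w 21.0
t 10.6 tcp [ 496.4 -399.1  204.6] F [-1.  -0.1  0.1] w 55.0
```

```bash
python3 - <<'E'
from w1 import *
weight(MED,SLOT_M,4,-11)
R=srot(0); ctrl.move_ptp(tcp((480,100,280),R),R)
for n in("top","scene"):
    im,w=cloud(n); print(n,stems(w,im,76,(430,600,-450,-220)),stems(w,im,157,(450,660,-80,130)))
    for x,y in((492,252),(479,354)): print(" bar",bar_fit(w,im,x,y))
im,_=cloud("scene"); cv2.imwrite("pics/a1.png",cv2.resize(im[130:350,130:430],None,fx=2.6,fy=2.6)[:,:,::-1])
E
```

```text
seen [521.7 -15.2 157. ]
t 13.5 tcp [522.4 -15.4 147.8] F [ 0.  -0.4  0.1] w 59.9
t 13.9 tcp [522.2 -15.3 147.7] F [ 0.7 -0.2  2. ] w 20.9
t 14.7 tcp [520.8 -15.  244.7] F [-0.4 -0.6 -1.6] w 21.0
True
t 18.1 tcp [ 508.1 -340.9   67. ] F [0.4 0.4 4.3] w 21.2
t 19.6 tcp [ 507.5 -340.5  204.7] F [-0.7 -0.5 -0.5] w 55.0
top [array([ 503.8, -339.2,   75.9]), array([ 494.1, -397.4,   74.8])] []
 bar (array([486.1, 273.2]), array([486.3, 272.8]), array([14.8, 24.6]), np.float32(0.35))
 bar (array([477. , 353.6]), array([476.6, 354.3]), array([16. , 68.9]), np.float32(-0.11))
scene [array([ 499. , -397.6,   75.1]), array([ 508.6, -339.9,   75. ])] []
 bar (array([494.4, 253.3]), array([494.9, 253.1]), array([16.9, 70.3]), np.float32(8.6))
 bar (array([480.6, 355.4]), array([481.3, 356.5]), array([17. , 70.5]), np.float32(0.8))
```

View pics/a1.png

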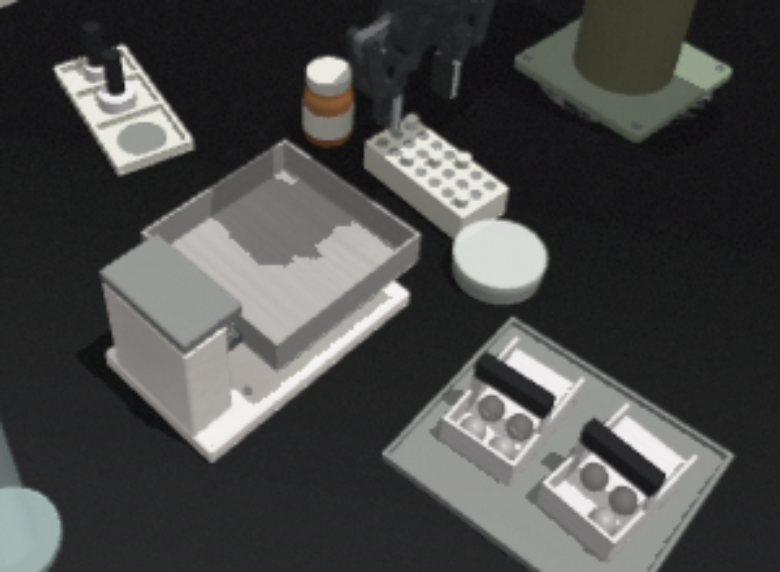

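```bash
cat > s1.py <<'E'
from w1 import *
def pick(k):
    (x,y),yaw=SC[k]; R=srot(yaw); ctrl.gripper_to(60,60)
    ctrl.move_ptp(tcp((x,y,170),R),R); ctrl.move_l(tcp((x,y,66),R),vel=100); st()
    ctrl.gripper_to(5,70); st()
    ctrl.move_l(tcp((x,y,120),R),vel=60); st()
    R=srot(yaw,-10); ctrl.move_l(tcp((x,y,270),R),R,vel=100)
    R=srot(PYAW,-10); g=pour(-10,200); ctrl.move_l(tcp((*g[:2],270),R),R,vel=130)
    ctrl.move_l(tcp(pour(-10,175),R),R,vel=80); st()
def tip():
    for th,z in((0,158),(6,150),(10,142),(14,137),(17,133),(20,130),(24,128),(28,126),(33,125),(39,125),(45,125)):
        R=srot(PYAW,th); ctrl.move_l(tcp(pour(th,z),R),R,vel=25)
    ctrl.hold(1.0); st()
E
python3 - <<'E'
from s1 import *
pick(1)
im,w=cloud("scene"); cv2.imwrite("pics/b1.png",cv2.resize(im[110:340,130:430],None,fx=2.6,fy=2.6)[:,:,::-1])
E
```

```text
t 23.6 tcp [493.4 252.3  72.8] F [-0.3 -0.4 -0.3] w 59.9
t 24.1 tcp [493.  252.1  72.6] F [-0.9 -0.2  3.4] w 14.9
t 25.2 tcp [492.3 251.8 125.5] F [ 0.4 -0.2 -3.7] w 15.2
t 29.8 tcp [609.7  32.  214.2] F [ 0.2 -1.  -2.5] w 14.8
```

View pics/b1.png

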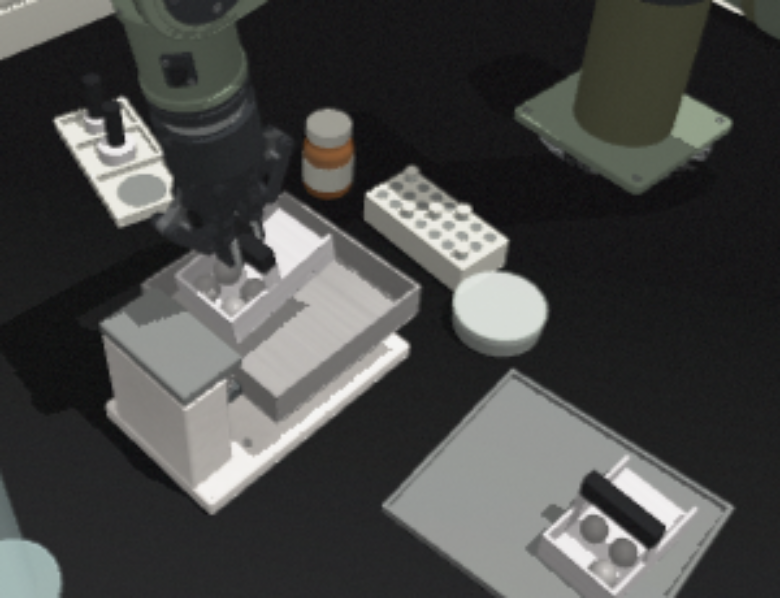

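```bash
sed -i 's/LIPX=-28./LIPX=-34./' mv.py; sed -i 's/R,vel=25)/R,vel=15 if 8<th<30 else 25)/' s1.py
python3 - <<'E'
from s1 import *
tip()
im,w=cloud("scene"); cv2.imwrite("pics/b2.png",cv2.resize(im[110:340,130:430],None,fx=2.6,fy=2.6)[:,:,::-1])
E
```

```text
t 36.2 tcp [539.9  27.2 208.4] F [-0.2 -0.5 -1.3] w 15.0
```

View pics/b2.png

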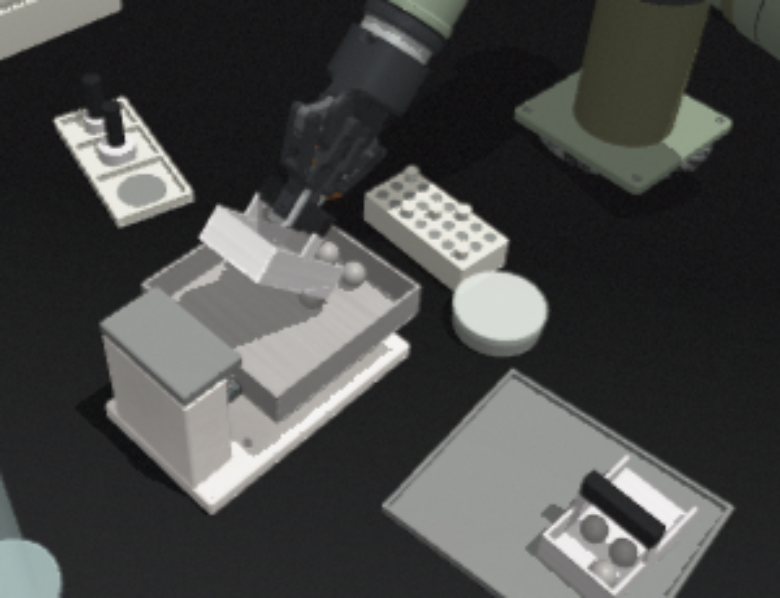

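```bash
cat >> s1.py <<'E'
def back(k):
    R=srot(PYAW,45); ctrl.move_l(tcp(pour(45,190),R),R,vel=60)
    R=srot(PYAW,0); ctrl.move_l(tcp(pour(0,215),R),R,vel=60)
    (x,y),yaw=SC[k]; R=srot(yaw); ctrl.move_l(tcp((x,y,200),R),R,vel=150); ctrl.move_l(tcp((x,y,78),R),vel=120)
    print(ctrl.move_l(tcp((x,y,60),R),vel=20,threshold=2.5)); st()
    ctrl.gripper_to(60); ctrl.move_l(tcp((x,y,170),R),vel=120); st()
E
python3 - <<'E'
from s1 import *
back(1)
im,w=cloud("scene"); print(bar_fit(w,im,492,252)); cv2.imwrite("pics/b3.png",cv2.resize(im[110:340,130:430],None,fx=2.6,fy=2.6)[:,:,::-1])
E
```

```text
True
t 42.1 tcp [492.7 252.   72.6] F [-0.7 -0.1  2.8] w 14.7
t 43.6 tcp [492.  251.8 175.1] F [ 0.5  0.1 -1. ] w 60.2
(array([494.7, 252.5]), array([494.6, 253.1]), array([16.9, 71.2]), np.float32(10.44))
```

View pics/b3.png

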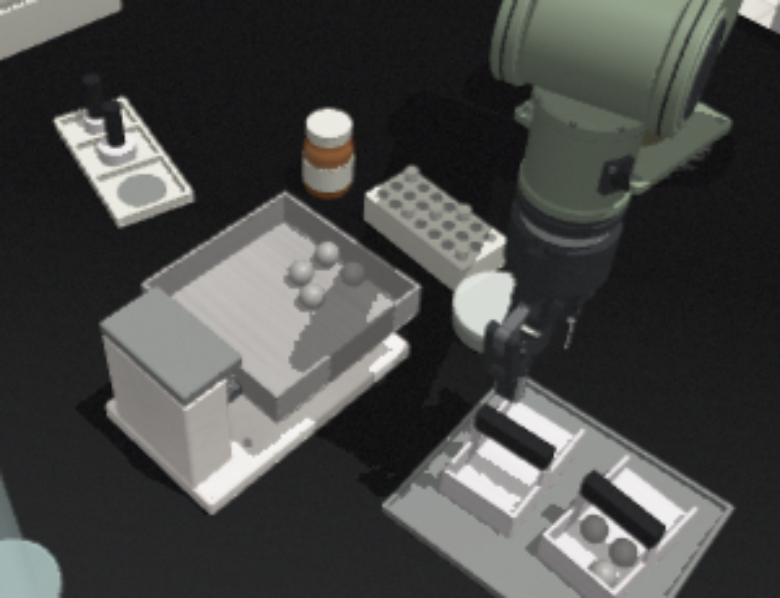

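```bash
python3 - <<'E'
from s1 import *
pick(2); tip()
im,w=cloud("scene"); cv2.imwrite("pics/b4.png",cv2.resize(im[110:340,130:430],None,fx=2.6,fy=2.6)[:,:,::-1])
E
```

```text
t 45.6 tcp [479.6 354.8  72.9] F [-0.6 -0.3  0.6] w 59.9
t 46.1 tcp [479.5 354.7  72.7] F [-0.2 -0.2  3.7] w 15.0
t 47.1 tcp [478.5 354.2 125.5] F [-0.1 -0.3 -2.5] w 14.8
t 52.5 tcp [603.7  31.6 214.2] F [ 0.2  0.1 -3. ] w 14.4
t 58.6 tcp [539.9  27.2 208.4] F [ 0.2 -0.9 -1.9] w 14.9
```

View pics/b4.png

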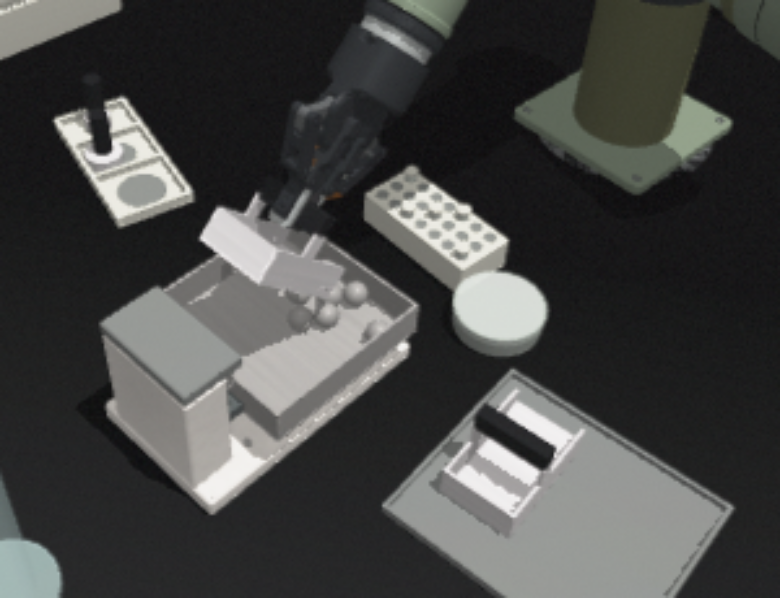

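```bash
python3 - <<'E'
from s1 import *
back(2)
R=srot(0); ctrl.move_ptp(tcp((450,200,300),R),R)
im,w=cloud("scene"); print(bar_fit(w,im,492,252),bar_fit(w,im,479,354),stems(w,im,76,(430,600,-450,-220)),stems(w,im,86,(430,600,-450,-220)))
a=cv2.resize(im[110:340,130:430],(780,598)); b=cv2.resize(im[130:200,145:215],(280,280),interpolation=cv2.INTER_CUBIC)
a[-280:,:280]=b; cv2.imwrite("pics/b5.png",a[:,:,::-1])
im,w=cloud("top"); print(stems(w,im,76,(430,600,-450,-220)))
E
```

```text
True
t 65.2 tcp [478.9 354.4  72.7] F [-0.6 -0.   3.7] w 15.0
t 66.7 tcp [478.2 354.  175. ] F [0.3 0.2 0.5] w 60.3
(array([494.4, 252.3]), array([494.4, 253.8]), array([15.4, 70.6]), np.float32(7.71)) (array([480.3, 355.3]), array([480.9, 355.8]), array([70.5, 16.5]), np.float32(-1.05)) [array([ 498.3, -398.1,   74.7]), array([ 528.3, -334.9,   75.6])] []
[array([ 494.4, -397.8,   76. ])]
```

View pics/b5.png

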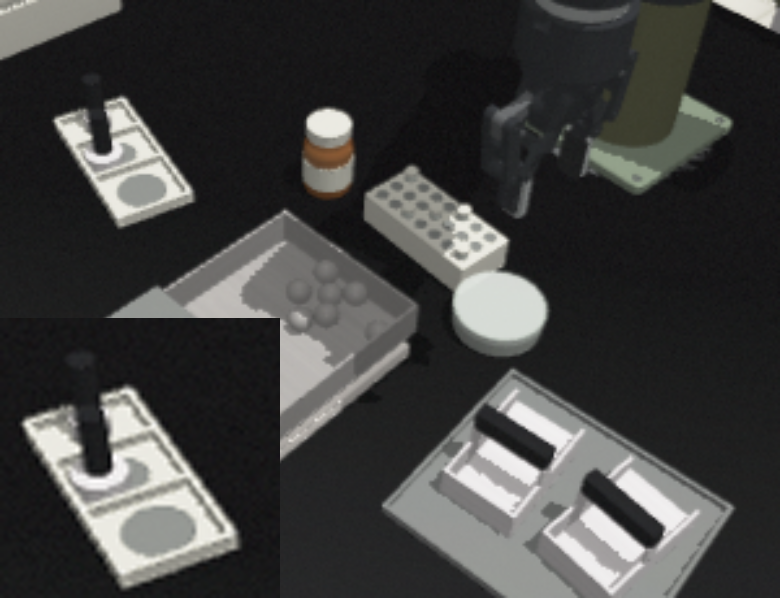

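```bash
python3 - <<'E'
from w1 import *
s=(527.8,-335.9); R=srot(-11); ctrl.gripper_to(60,40)
ctrl.move_ptp(tcp((*s,180),R),R); ctrl.move_l(tcp((*s,60),R),vel=100); ctrl.gripper_to(10,40); st()
ctrl.move_l(tcp((*s,90),R),vel=60); ctrl.move_l(tcp((*SLOT_M,90),R),vel=60)
print(ctrl.move_l(tcp((*SLOT_M,54),R),vel=20,threshold=2.5)); st()
ctrl.gripper_to(55); ctrl.move_l(tcp((*SLOT_M,200),R),vel=150)
R=srot(0); ctrl.move_ptp(tcp((380,-60,330),R),R); st()
for n in("scene","top"):
    im,w=cloud(n); print(n,stems(w,im,76,(430,600,-450,-220)),[bar_fit(w,im,*p)[::3] for p in((492,252),(479,354))])
    z=w[...,2]; m=(w[...,0]<420)&(w[...,1]<-80)&(w[...,1]>-180)&(abs(z-90)<4)&(w[...,0]>250); print(" jar",w[m].mean(0).round(1) if m.any() else None)
    m=(abs(w[...,0]-562)<75)&(abs(w[...,1]-29)<70); print(" pan floor z",np.round(np.nanpercentile(z[m],[10,30,50]),1))
    if n=="scene":
        m=(z>85)&(z<125)&(abs(w[...,0]-562)<105)&(abs(w[...,1]-29)<105); print(" rim z95",np.nanpercentile(z[m],[80,95]))
        a=cv2.resize(im[110:340,130:430],(780,598)); cv2.imwrite("pics/b6.png",a[:,:,::-1])
    else: cv2.imwrite("pics/b7.png",cv2.resize(im[95:245,125:410],None,fx=2.8,fy=2.8,interpolation=cv2.INTER_CUBIC)[:,:,::-1])
E
```

```text
t 71.7 tcp [ 528.  -336.1   66.6] F [0.2 0.1 2.3] w 20.9
True
t 74.1 tcp [ 508.1 -341.1   66.6] F [-0.4  0.9  5.3] w 21.2
t 76.9 tcp [380.3 -60.5 335.6] F [0.7 0.5 1.1] w 54.9
scene [array([ 498.6, -398.4,   74.7]), array([ 508.8, -341.3,   74.8])] [(array([494.9, 252.7]), np.float32(9.8)), (array([480.7, 355.1]), np.float32(-2.0))]
 jar [ 354.3 -145.9   88.8]
 pan floor z [57.  58.4 59.2]
 rim z95 [94.21940982 95.80384994]
top [array([ 505. , -342.8,   75.2]), array([ 495. , -396.7,   75.8])] [(array([490.1, 251.8]), np.float32(10.81)), (array([476.5, 353.5]), np.float32(-3.33))]
 jar [ 348.2 -154.5   89.5]
 pan floor z [55.2 57.6 59.4]
```

View pics/b6.png

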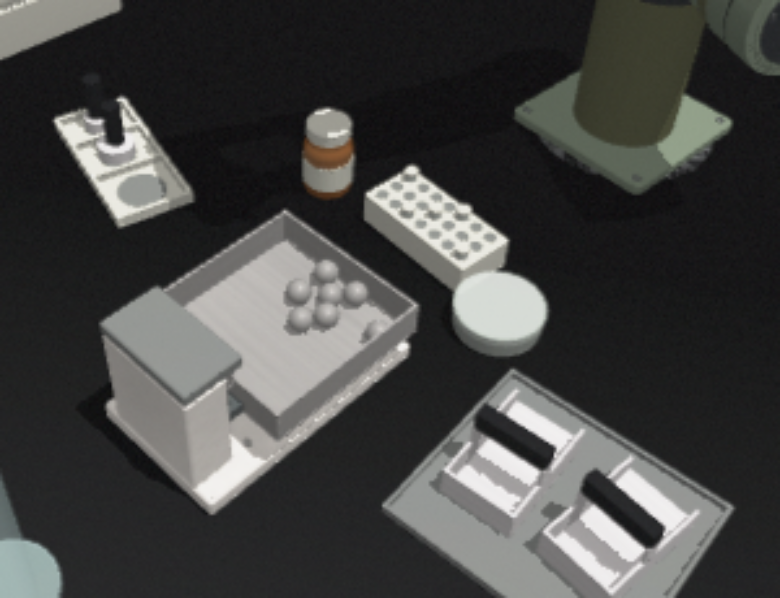

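View pics/b7.png

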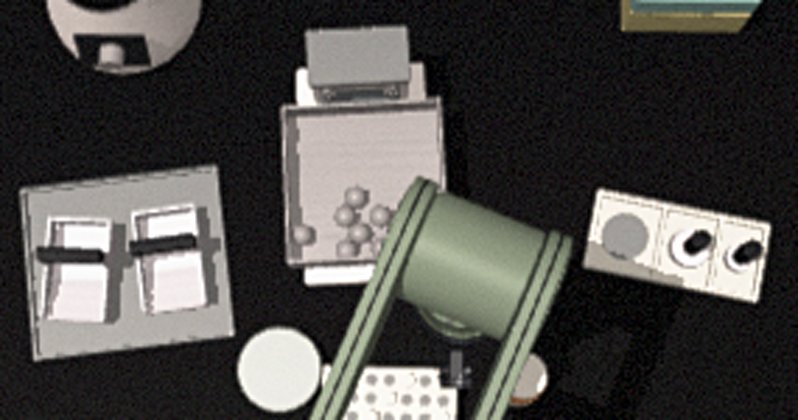

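```bash
python3 -c "
from plant import ctrl
ctrl.hold(0.5); ctrl.finish_job()"
```

```text
the job is handed in; nothing more can be done
```

The job is done and handed in at about 77 s of robot time, well under the 210 s limit. There were two check weights, small and medium, and seven balls.

- **Weights:** I moved both off the pan into their own compartments before touching the scoops. The medium weight was knocked about 2 cm aside later, so I picked it up and centred it again. Both stand upright; the measured stem positions are within about 4 mm of the slot centres, and the two cameras differ by about that much.
- **Balls and pan:** I tipped four balls from one scoop and three from the other. All seven lie in the pan. Its floor now measures about 59 mm above the bench, against 85 mm when up and 60 mm on the stops.
- **Scoops:** Both are empty and stand upright on the scoop tray at their starting spots.
- **Jar and dish:** The dish sits at the same pixels as before, and so does the jar. My last depth reading put the jar about 9 mm off in y (17 mm from the top camera). I put that down to my changed filter window and the arm partly blocking the top camera, not to real movement.

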